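# Hold the tablet holder's sprung jaw open at the tape mark

## Task

The small tablet is about to be fitted into the counter-top holder: take the blue ribbed pull tab on the holder's sprung jaw, draw the jaw out along its rail until its rubber gripping face stands over the strip of orange tape, and keep it there. Do not let the jaw snap back on the way, and leave everything else on the counter where it is. Finish still holding the tab, with the jaw steady at the tape: it springs shut when let go, and nothing else may keep it open.

Things in the scene. Friction and masses are not known exactly. Their poses are not given: they have to be found in the camera images.
- holder: Tablet holder, screwed down. Origin: centre of the underside of its grey base plate (130 x 150 x 8 mm); z up. A level aluminium rail, 16 mm thick, 44 mm high, top 117 mm above the counter, runs along its y from -105 to +138 mm. Fixed black jaw at the -y end, gripping face at y = -85 mm. Mouth faces its +x. Only the pull tab reaches above 130 mm.
- jaw_slide (a joint): How far the moving black jaw has been drawn out along the holder's +y, in m: 0 closed (where it rests), 0.090 at the end stop. A spring pulls it shut with about 3.5 N at 0, rising 0.7 N per 10 mm (9 N at 78 mm); let go, it snaps shut.
- jaw_face (a point): Point in the plane of the moving jaw's rubber gripping face (it looks to the holder's -y), 117 mm above the counter, over the rail. Moves with the jaw; closed, it is at y = -15 mm in the holder's frame. The black jaw reaches 40 mm from this face towards the holder's +y; its top is 122 to 130 mm above the counter.
- jaw: The moving black jaw with its blue pull tab. Origin: at counter height below the rail, in the plane of its gripping face; axes as the holder's. Slides along the holder's y only.
- pull_tab (a point): Middle of the blue ribbed upright tab on top of the moving jaw: 12 mm thick along the holder's x, 26 mm wide along its y, standing from 25 mm below to 17 mm above this point, which lies 151 mm above the counter, 22 mm from the gripping face towards the holder's +y. Can be pinched from above across the 12 mm; fingertips less than 20 mm below this point clear the jaw.
- tape: Strip of orange tape, 10 mm wide along the holder's y, stuck round the rail (front, top, back): the mark. Origin: in the middle of its width, at counter height below the rail; axes as the holder's. It lies 46 to 78 mm from the closed gripping face towards the holder's +y. The jaw slides over it.
- trays: Two stacked slate-grey ceramic trays, fixed in place: lower 280 x 170 x 22 mm, upper 160 x 170 x 22 mm on its +x end; 44 mm high in all. Origin: centre of the lower tray's underside. Leave alone.
- comb: Red plastic comb, 150 mm long along its y, 25 mm wide, 5 mm thick, lying in the upper tray. Origin: under its middle. Leave alone.
- tweezers: Steel tweezers, 95 mm long along their y, 6 mm high, lying in the upper tray. Origin: under their middle. Leave alone.
- trimmer: Silver hair trimmer, 135 mm long along its y, 36 mm wide, 30 mm high, lying in the lower tray. Origin: under its middle. Leave alone.
- tin: Small round tin with a closed screw-top lid, 68 mm across, 36 mm high. Origin: centre of its underside. Leave alone.
- cup: White plastic cup, 76 mm across the rim, 90 mm high. Origin: centre of its underside. Leave alone.
- tablet: Small grey tablet lying flat, dark screen up, 110 mm along its x, 180 mm along its y, 9 mm thick. Origin: centre of its underside. It is to be fitted later by someone else: leave alone.

How it is judged:
By the outcome, as a careful person would: the job done as asked, in the order asked, and still so for the second after the job is handed in, while the arm keeps its last pose, push and grip.
It also fails if it takes over 32 s, if anything falls off the work surface, if the arm or the gripper's body presses on something with over 40 N, if the wrist force passes 120 N, or if a joint passes its speed limit or range.

## Robot

A 6-joint arm with a two-finger parallel gripper is mounted at the origin on the work surface. World frame = base frame: x ahead of the robot, y to its left, z up, the work surface at z = 0. Lengths are in m, angles in rad, forces in N, time in s.
With the tool pointing down it reaches from about 0.425 to 1.125 m from the base axis. Payload 14.9 kg.
Tool frame: the origin (TCP) lies at the centre of the arm's flange, where the gripper is bolted on; the fingertips stand 191 mm ahead of it and the grasp point (between the pads) lies robot.grasp_offset ahead of it (robot.grasp_offset is the distance from the TCP to the grasp point, in m); z points along the fingers, y is the line along which they close (so a half turn about z gives the same grasp; the last joint's range is limited). The gripper opens to 91 mm and grips with 3 to 60 N. Pads are 32 mm wide; open, the fingers measure 118 mm over their backs; the gripper's body (76 mm by 178 mm) begins 60 mm behind the grasp point.
Start: joints at [-1.15, 0.379, 1.734, -0, 1.028, -0.033], TCP at [0.307, -0.629, 0.405] pointing down, gripper open.
Joint ranges: [-2.77, 2.77], [-0.74, 2.19], [0, 2.66], [-1.06, 4.2], [0.31, 2.87], [-3.08, 3.08]. Speed limits (rad/s): [1.89, 1.89, 2.39, 3.14, 3.14, 3.14].

## Interface

Orientations are given as a rotation vector (axis times angle).
In Python, from plant import robot gives the robot as it stands. The module is installed in compiled form; this text tells all that it offers. Calls block until the motion is done:
- robot.move_to(position, orientation): joint-space move of the TCP to a pose.
- robot.move_l(position, frame=None, rate=0.15): straight line of the TCP; frame=None keeps the orientation; rate is the mean speed in m/s.
- robot.goto_joints(angles): joint-space move.
- robot.command_gripper(opening, force=None): opening from 0.0 (shut) to 1.0 (fully open); force is the grip in N (None keeps the last); returns when the fingers have stopped.
- robot.hold(seconds).
- robot.inverse_kinematics(position, orientation): joint angles nearest the present ones, or None.
- robot.sense(): the state.
- robot.get_image(name): name is "side" or "top" or "wrist"; returns a dict with "image" (420x560x3 uint8, blue, green, red), "fovy" (degrees; the focal length in pixels is half the picture's height over the tangent of half this angle, whatever the lens; pixels are square), "cx", "cy" (the principal point, pixels), "pose" (4x4, takes a point from camera to world coordinates). Camera axes: x right, y up, looking along -z (the intrinsics and any distortion apply to the point x, -y, -z); pixel columns grow to the right and rows downward; lengths in m; the calibration is good to about 2 mm. A picture is of the moment at which its call begins. There is no depth.
A pose or a line that the arm cannot do raises robot.MotionError and nothing moves.
- robot.close_job(): hands the job in; it is judged then, once.
The state is a dict: "time_s": time; "joints": joint angles; "dq": joint speeds; "joint_torque": joint torques, N m; "position": TCP position; "eef_rot": TCP orientation; "wrist_force": force on the tool from outside, world axes, zero at the start; "torque": the same for the moment, N m; "width": opening from 0.0 (shut) to 1.0 (fully open); "gripper_force": force on a finger pad.
Only numpy, scipy, OpenCV 4.12 (cv2) and the standard library are available. Lean on these libraries where they do the work, as an engineer would, in place of code of your own. Each camera call takes 0.05 s, during which the arm holds its last target. There are 200 camera calls.

## Working session

There is one attempt and no reset: what is moved stays moved. The work goes in short steps, each a Python script; the robot and the scene stay as the last script left them, time stands still between calls to the robot, and variables do not carry over. Pictures are saved under pics/ and viewed, at most 10 in all, crops included, and the job is handed in when it is done.

```bash
mkdir -p pics; python3 - <<'E'
from plant import robot
import cv2,numpy as np
s=robot.sense();print(s['time_s'],s['eef_rot'],robot.grasp_offset,s['wrist_force'])
for n in("side","top","wrist"):
    d=robot.get_image(n);cv2.imwrite(f"pics/{n}0.png",d["image"]);print(n,d["fovy"],d["cx"],d["cy"],{k:v for k,v in d.items() if k not in("image","fovy","cx","cy")})
E
```

```text
0.0 [-3.06001600e+00 -7.06542233e-01  3.28379997e-04] 0.172 [ 0.36500155  0.43224786 -0.06982336]
side 57.85475177033632 274.88991727816364 208.34195770110978 {'pose': array([[-0.92647547,  0.26928482, -0.26292375,  0.32098276],
       [-0.37580137, -0.62403953,  0.68508978,  0.68839767],
       [ 0.02040946,  0.73352598,  0.67935491,  0.79928087],
       [ 0.        ,  0.        ,  0.        ,  1.        ]])}
top 47.23060141879039 285.8259504401988 207.08213940251255 {'pose': array([[ 0.02587841,  0.99084019, -0.13253689,  0.41845754],
       [-0.99954006,  0.02354987, -0.01910674, -0.03086996],
       [-0.0158105 ,  0.13297038,  0.9909939 ,  1.31309747],
       [ 0.        ,  0.        ,  0.        ,  1.        ]])}
wrist 66.77225155637619 279.520706329135 202.88800374677803 {'pose': array([[ 0.43868046,  0.86628403,  0.23897997,  0.37330601],
       [-0.89864209,  0.4232862 ,  0.11520067, -0.59604772],
       [-0.00136042, -0.26529374,  0.96416668,  0.38478569],
       [ 0.        ,  0.        ,  0.        ,  1.        ]])}
```

View pics/top0.png

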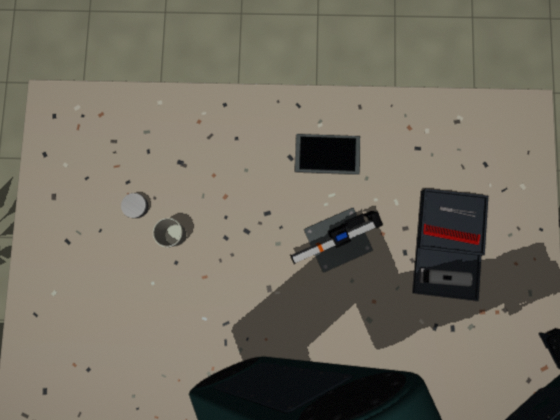

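View pics/side0.png

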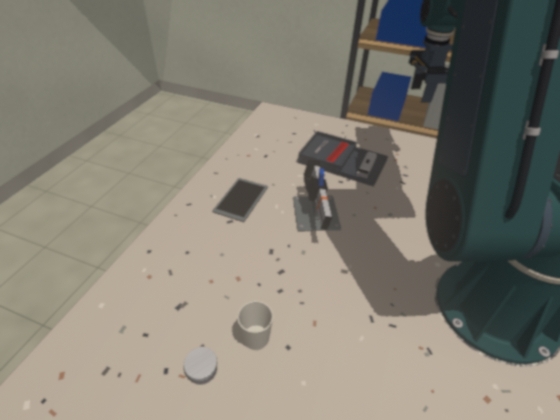

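The top view shows the blue tab at about (342,238), the orange tape at (320,248) and the fixed jaw at (375,218), so the holder's +y runs left and down in the picture. The side view shows the tab at about (321,175) and the tape at (323,197).

```bash
cat > h.py <<'E'
import cv2,numpy as np
def ray(d,u,v):
    f=d["image"].shape[0]/2/np.tan(np.radians(d["fovy"]/2));T=d["pose"]
    return T[:3,3],T[:3,:3]@np.array([(u-d["cx"])/f,-(v-d["cy"])/f,-1])
def cast(d,u,v,z):
    o,r=ray(d,u,v);return o+r*(z-o[2])/r[2]
def tri(a,b):
    A=[];B=[]
    M=np.zeros((3,3));q=np.zeros(3);P=[]
    for o,r in(a,b):
        r=r/np.linalg.norm(r);N=np.eye(3)-np.outer(r,r);M+=N;q+=N@o
    return np.linalg.solve(M,q)
def blobs(d,kind,amin=8):
    h=cv2.cvtColor(d["image"],cv2.COLOR_BGR2HSV)
    lo,hi={"blue":((108,130,50),(128,255,255)),"orange":((5,130,100),(20,255,255)),"rail":((0,0,165),(179,40,255))}[kind]
    m=cv2.inRange(h,lo,hi);n,_,st,c=cv2.connectedComponentsWithStats(m)
    return m,[(int(st[i,4]),st[i,:4].tolist(),c[i].round(1).tolist()) for i in range(1,n) if st[i,4]>=amin]
E
python3 - <<'E'
from plant import robot
from h import *
np.set_printoptions(precision=4,suppress=True)
D={n:robot.get_image(n) for n in("side","top")}
for n,d in D.items():
    for k in("blue","orange"): print(n,k,blobs(d,k)[1])
d=D["top"];cv2.imwrite("pics/c1.png",np.hstack([cv2.resize(D["top"]["image"][195:285,280:390],None,fx=3.6,fy=3.6,interpolation=2),cv2.resize(D["side"]["image"][150:240,280:370],None,fx=3.6,fy=3.6,interpolation=2)]))
E
```

```text
side blue [(1806, [377, 0, 50, 47], [402.2, 22.5]), (1247, [371, 73, 39, 46], [389.1, 95.2]), (12, [321, 169, 2, 6], [321.5, 171.5])]
side orange []
top blue [(68, [336, 232, 12, 9], [341.3, 236.1])]
top orange [(27, [318, 244, 6, 8], [320.2, 247.9])]
```

View pics/c1.png

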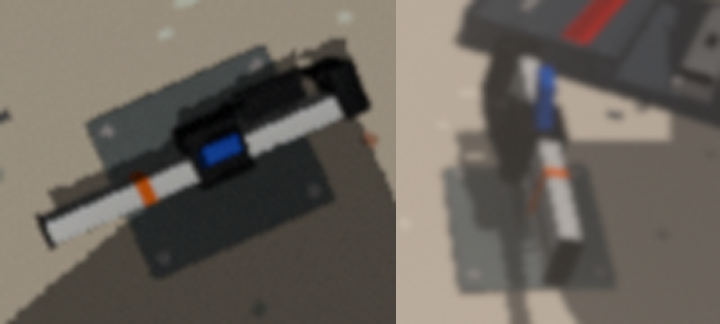

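The crops show the white rail running from about (294,259) to (373,225) in the top picture. The tab is near (342,236) and the tape near (320,248). The mouth (jaws) faces away from the robot.

```bash
python3 - <<'E'
from plant import robot
from h import *
np.set_printoptions(precision=4,suppress=True)
d=robot.get_image("top")
t=cast(d,341.6,236.1,.165);o=cast(d,320.2,247.5,.117)
a=cast(d,294.4,258.5,.117);b=cast(d,373,225,.117)
print("tab",t,"tape",o,"rail",a,b,np.linalg.norm(a-b))
u=(a-b)/np.linalg.norm(a-b);print(u,"tape-tab along",(o-t)@u,"tab perp",(t-a)@[u[1],-u[0],0],(o-a)@[u[1],-u[0],0])
print("rail end->tab",(a-t)@u, "expect .138-.007=.131")
E
```

```text
tab [ 0.5053 -0.1437  0.165 ] tape [ 0.4793 -0.0957  0.117 ] rail [ 0.4505 -0.0324  0.117 ] [ 0.5385 -0.2263  0.117 ] 0.21296377824582785
[-0.4134  0.9105  0.    ] tape-tab along 0.054448591313028566 tab perp 0.0038435824716412693 8.669067751615258e-06
rail end->tab 0.12404353470826861 expect .138-.007=.131
```

```bash
python3 - <<'E'
from plant import robot
from h import *
from scipy.spatial.transform import Rotation as R
np.set_printoptions(precision=4,suppress=True)
u=np.array([-.4134,.9105,0]);u/=np.linalg.norm(u);z=np.array([0,0,-1.])
rv=R.from_matrix(np.c_[u,np.cross(z,u),z]).as_rotvec()
p=np.array([.5053,-.1437,.26+robot.grasp_offset])
print(rv,robot.inverse_kinematics(p,rv))
for h in(0,.08):
    print(robot.inverse_kinematics(np.array([*(p+u*h)[:2],.327]),rv))
robot.move_to(p,rv)
s=robot.sense();print(s['time_s'],s['position'],s['joints'],s['wrist_force'])
d=robot.get_image("wrist");cv2.imwrite("pics/w1.png",d["image"]);print(d["pose"])
for k in("blue","orange"): print(k,blobs(d,k,30)[1])
import pickle;pickle.dump(d,open("w1.pkl","wb"))
E
```

```text
[1.7014 2.641  0.    ] [-0.3214  0.0663  2.0683  0.      1.007  -0.7476]
[-0.3214  0.2207  2.1212  0.      0.7997 -0.7476]
[-0.1978  0.1478  2.2126  0.      0.7813 -0.624 ]
2.2 [ 0.5054 -0.1444  0.432 ] [-0.3226  0.0668  2.0678 -0.0001  1.0069 -0.7474] [-1.2601 -0.1683 -0.096 ]
[[ 0.911  -0.3972 -0.1112  0.4732]
 [ 0.4125  0.8782  0.2422 -0.0758]
 [ 0.0015 -0.2665  0.9638  0.4126]
 [ 0.      0.      0.      1.    ]]
blue [(31, [277, 183, 11, 10], [283.5, 187.2]), (52, [273, 187, 12, 12], [277.7, 192.2]), (71, [273, 201, 16, 24], [278.0, 216.6])]
orange [(266, [266, 131, 26, 12], [277.7, 136.8])]
```

View pics/w1.png

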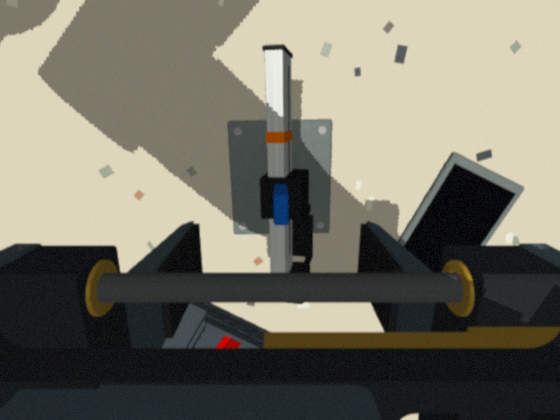

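The wrist view shows the rail running from (278,48) downward, the tape at about (278,137), and the tab spanning rows 184–225 at column 280. The fingers straddle it. I'll look closer at the tab edges.

```bash
python3 - <<'E'
import pickle;from h import *
np.set_printoptions(precision=4,suppress=True)
d=pickle.load(open("w1.pkl","rb"));im=d["image"]
cv2.imwrite("pics/c2.png",cv2.resize(im[35:245,235:335],None,fx=2.8,fy=2.8,interpolation=2))
h=cv2.cvtColor(im,cv2.COLOR_BGR2HSV)
for v in range(180,230,2): 
    c=np.where(cv2.inRange(h[v:v+1],(105,120,40),(130,255,255))[0])[0];c=c[(c>260)&(c<300)];print(v,c.min() if len(c) else 0,c.max() if len(c) else 0,im[v,281])
E
```

```text
180 0 0 [14 16 18]
182 0 0 [25 12 11]
184 274 286 [72 36  8]
186 274 287 [86 45 15]
188 273 287 [86 42  2]
190 273 287 [87 41  9]
192 273 288 [86 39  5]
194 273 288 [94 43  5]
196 272 288 [112  50   7]
198 272 288 [117  59  14]
200 273 288 [115  57   3]
202 273 288 [115  58  18]
204 273 288 [116  56  14]
206 273 288 [114  53   1]
208 273 288 [117  56  14]
210 273 288 [118  57  19]
212 273 288 [112  51   7]
214 273 288 [114  56   7]
216 273 288 [114  52  12]
218 273 288 [115  54  15]
220 274 288 [115  57  18]
222 274 288 [113  53   3]
224 276 286 [114  71  50]
226 0 0 [120 121 117]
228 0 0 [120 125 125]
```

View pics/c2.png

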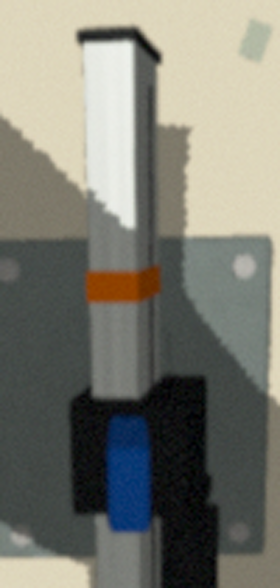

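```bash
python3 - <<'E'
import pickle;from h import *
np.set_printoptions(precision=4,suppress=True)
d=pickle.load(open("w1.pkl","rb"))
t1=cast(d,280.5,194.5,.168);t2=cast(d,280.8,224.5,.168);t=(t1+t2)/2
b=cast(d,280,183.5,.13)
o1=cast(d,275.7,132.3,.117);o2=cast(d,275.7,141.8,.117);o=(o1+o2)/2
L=cast(d,274,49,.117)   # rail end, top centre
c=lambda x,y:cast(d,235+x/2.8,35+y/2.8,.117)
wl,wr=c(85,150),c(137,150)
print(t,np.linalg.norm(t1-t2),np.linalg.norm(o1-o2),np.linalg.norm(wl-wr),o,L)
u=(L-o);u/=np.linalg.norm(u);w=np.r_[(o-t)[:2],0];w/=np.linalg.norm(w)
print("u",u,w,"tape-tab",(o-t)@w,"railend-tab",(L-t)@w,"tip-b",(b-t1)@w)
E
```

```text
[ 0.5046 -0.1421  0.168 ] 0.02508281832954504 0.0084892964588975 0.01626148023142954 [ 0.4785 -0.0949  0.117 ] [ 0.4471 -0.0285  0.117 ]
u [-0.4274  0.9041  0.    ] [-0.4839  0.8751  0.    ] tape-tab 0.05390998346636782 railend-tab 0.12716602762469278 tip-b 0.0008364737054272332
```

```bash
python3 - <<'E'
from plant import robot
from h import *
np.set_printoptions(precision=4,suppress=True)
def rep(m):
    s=robot.sense();print(m,s['time_s'],s['position'],s['wrist_force'],s['torque'],s['width'],s['gripper_force'])
rep(0)
robot.move_l([.505,-.143,.155+robot.grasp_offset],rate=.12);robot.hold(.2);rep("down")
d=robot.get_image("wrist");cv2.imwrite("pics/w2.png",d["image"])
import pickle;pickle.dump(d,open("w2.pkl","wb"))
E
```

```text
0 2.25 [ 0.5054 -0.1444  0.432 ] [-0.6905  0.0524  1.1393] [ 0.0103 -0.1316 -0.059 ] 0.9999348704512986 0.0
down 3.475 [ 0.5052 -0.143   0.3276] [-0.1821  0.1226 -0.5331] [ 0.0333 -0.1685  0.0143] 0.9975125885347151 0.0
```

View pics/w2.png

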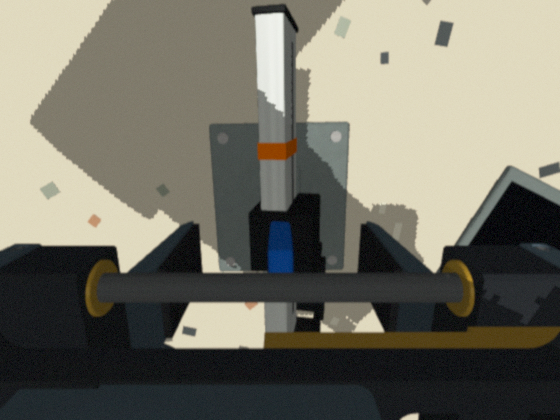

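The tab (column 280) is centred between the fingers (columns 200 and 360). The tape spans rows 142–159, and the jaw's rear edge on the rail is at about row 209.

```bash
python3 - <<'E'
from plant import robot
from h import *
import pickle
np.set_printoptions(precision=4,suppress=True)
d=pickle.load(open("w2.pkl","rb"));im=d["image"]
h=cv2.cvtColor(im,cv2.COLOR_BGR2HSV)
for c in(264,270,274): 
    r=np.where(cv2.inRange(h[120:180,c:c+1],(3,120,60),(22,255,255)))[0]+120
    g=im[165:230,c].sum(1).astype(int);e=165+np.argmin(np.diff(g))+.5
    o=(cast(d,c,r.min()-.5,.117)+cast(d,c,r.max()+.5,.117))/2;j=cast(d,c,e+.5,.117)
    print(c,r.min(),r.max(),e,np.linalg.norm(cast(d,c,r.min()-.5,.117)-cast(d,c,r.max()+.5,.117)),"travel",.040+np.linalg.norm(o-j))
def rep(m):
    s=robot.sense();print(m,s['time_s'],s['position'],s['wrist_force'],s['torque'],s['width']*91,s['gripper_force'])
robot.command_gripper(0,10);rep("g10")
robot.command_gripper(0,45);robot.hold(.1);rep("g45")
E
```

```text
264 143 159 210.5 0.010055393477434185 travel 0.07731724902368525
270 143 159 210.5 0.010055309470417488 travel 0.07731702023278425
274 143 159 210.5 0.010055394676399975 travel 0.07731739176728114
g10 4.7083 [ 0.5053 -0.1429  0.3271] [ 5.0131  3.0694 -3.9456] [ 0.6466 -0.9364  0.2414] 12.208338567645464 10.000495836138725
g45 5.025 [ 0.5054 -0.1428  0.3271] [ 5.9166  3.6871 -3.4842] [ 0.6818 -0.9466  0.7724] 12.024985651266688 44.99943137168884
```

```bash
cat > st.py <<'E'
from plant import robot
import numpy as np
np.set_printoptions(precision=4,suppress=True)
u=np.array([-.421,.907,0]);x=np.array([.907,.421,0]);p0=np.array([.5054,-.1428,.3271])
def rep(m):
    s=robot.sense();f=s['wrist_force'];q=s['position']-p0;print(m,round(s['time_s'],2),"disp u,x,z",np.array([q@u,q@x,q[2]]),"F u,x,z",np.array([f@u,f@x,f[2]]),"mz",round(s['torque'][2],2),"w",round(s['width']*91,2),s['gripper_force'].__round__(1))
E
python3 - <<'E'
from st import *
import cv2,pickle
from h import *
rep(0)
robot.move_l(p0+u*.010,rate=.04);rep(10)
robot.move_l(p0+u*.028,rate=.04);robot.hold(.15);rep(28)
d=robot.get_image("wrist");im=d["image"];cv2.imwrite("pics/w3.png",im);pickle.dump(d,open("w3.pkl","wb"))
h=cv2.cvtColor(im,cv2.COLOR_BGR2HSV)
m=cv2.inRange(h,(3,120,60),(22,255,255));m[230:]=0;r,c=np.where(m);print(r.min(),r.max(),np.percentile(c,[2,50,98]))
E
```

```text
0 5.03 disp u,x,z [ 0. -0. -0.] F u,x,z [ 0.8534  6.9186 -3.4842] mz 0.77 w 12.02 45.0
10 5.42 disp u,x,z [ 0.0099  0.0001 -0.0001] F u,x,z [-3.4704  3.6177 -6.2457] mz 0.71 w 12.17 45.0
28 6.17 disp u,x,z [ 0.0277 -0.     -0.    ] F u,x,z [-5.4873  2.1719 -5.5648] mz 0.7 w 11.67 45.0
177 205 [258.  277.  295.8]
```

View pics/w3.png

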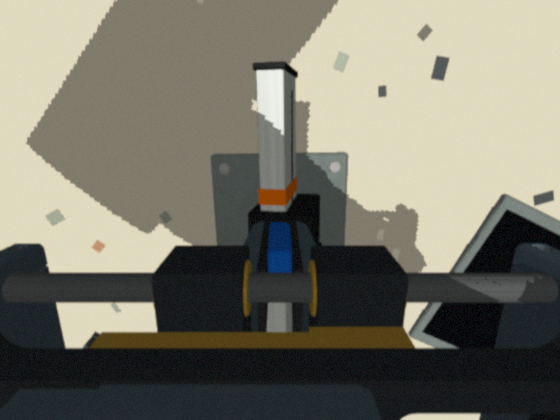

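The jaw follows, with −5.5 N matching the spring at 28 mm. The tape (about rows 189–205) is now just ahead of the jaw's rear edge (row 210), which gives an accurate close reading of the remaining travel.

```bash
python3 - <<'E'
from st import *
from h import *
import pickle
d=pickle.load(open("w3.pkl","rb"));im=d["image"];h=cv2.cvtColor(im,cv2.COLOR_BGR2HSV)
for c in(266,272,276,280):
    r=np.where(cv2.inRange(h[150:225,c:c+1],(3,120,60),(22,255,255)))[0]+150
    P=lambda v,z=.117:cast(d,c,v,z)
    g=im[200:225,c].sum(1).astype(int);e=200+np.argmin(np.diff(g))+1
    o=(P(r.min()-.5)+P(r.max()+.5))/2
    print(c,r.min(),r.max(),e,np.linalg.norm(P(r.min()-.5)-P(r.max()+.5)),"travel",.0677+np.linalg.norm(o-P(e-.5)),g[:16])
E
```

```text
266 189 204 211 0.010193562729077385 travel 0.07669291361102273 [215 210 213 222 284 339 363 363 366 351 284 165  69  54  65  36]
272 189 204 211 0.010193447252199079 travel 0.07669281403424145 [206 209 212 211 269 331 377 381 378 366 323 207 101  44  18  47]
276 190 204 212 0.009564625766139855 travel 0.07703176175644263 [207 206 209 213 254 331 366 377 378 377 345 266 118  42  44  24]
280 190 204 212 0.009564795055982022 travel 0.07703192871740919 [212 210 208 205 248 336 364 366 370 361 342 267 125  59  56  50]
```

```bash
python3 - <<'E'
from st import *
import cv2
robot.move_l(p0+u*.055,rate=.04);rep(55)
robot.move_l(p0+u*.0765,rate=.04);robot.hold(.4);rep(76)
im=[robot.get_image(n)["image"] for n in("top","side")]
cv2.imwrite("pics/f.png",np.hstack([cv2.resize(im[0][195:285,280:390],None,fx=3.6,fy=3.6,interpolation=2),cv2.resize(im[1][150:240,280:370],None,fx=3.6,fy=3.6,interpolation=2)]))
E
```

```text
55 7.05 disp u,x,z [ 0.0547 -0.0001 -0.0001] F u,x,z [-7.3486 -0.734  -5.8039] mz 0.76 w 11.86 45.0
76 8.13 disp u,x,z [ 0.0761 -0.0002 -0.0001] F u,x,z [-9.258  -2.0405 -5.2564] mz 0.74 w 11.67 45.0
```

View pics/f.png

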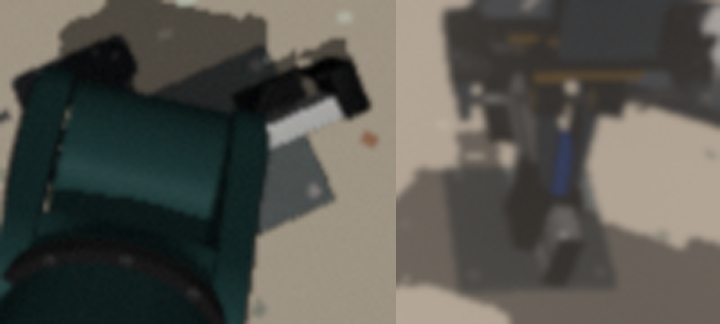

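The tab is held between the pads. The −9.3 N pull matches the spring at 76 mm, so nothing slipped and the jaw is short of the end stop. The arm hides the tape in the top view, so I'm relying on the close-range measurement.

```bash
python3 - <<'E'
from st import *
robot.hold(.5);rep("end");print(robot.close_job())
E
```

```text
end 8.73 disp u,x,z [ 0.0761 -0.0002 -0.0001] F u,x,z [-8.0374 -0.5728 -5.738 ] mz 0.78 w 11.44 45.0
the job is handed in; nothing more can be done
None
```

I drew the jaw out 76 mm to the orange tape and handed the job in at 8.7 s, with the jaw steady and the gripper still holding the tab at 45 N; the arm hid the tape at the end, so its position over the tape rests on a close-up measurement taken mid-pull (about 76–77 mm).

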